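# Charge the desiccant dispenser and hold its press-top at the third click

### The job

Load the two loose desiccant tubs into the two pockets of the dispenser's tray, upright, each with its blue tab in the pocket's notch and fully down on the pocket floor (either tub in either pocket). Then press the green press-top down with the fingertips, past its first two clicks to the third, so that the amber shutter slides over the tubs, and finish while still holding it down at the third click against its spring, not on its bottom stop. Leave the lens, lens hood, body cap and macro rail where they are.

Things in the scene. Friction and masses are not known exactly. Their poses are not given: they have to be found in the camera images.
- dispenser: fixed dispenser; origin on the shelf under the edge where housing meets tray, z up. White housing x -65..65, y -115..0 mm, 66 mm tall, the green press-top on it. Grey tray at its +y side: x -66..78, y 26..94 mm, rim 18 mm above the shelf, two keyed pale-floored pockets in a row along x. A tub seated right has the dispenser's yaw (tab towards dispenser +x), its top 51 mm above the shelf
- pocket_near (a point): centre of the floor of the pocket at -x, at dispenser (-36, 60, 6) mm, axes as the dispenser's. The pocket is 44 x 44 mm, 12 mm deep, floor 6 mm above the shelf, with a notch 18 mm wide and 12 mm deep in x, open at the top, in the middle of its +x wall for the tab. With the tab elsewhere a tub stays propped on the rim
- pocket_far (a point): the same for the pocket at +x, at dispenser (36, 60, 6) mm: same size, notch also in its +x wall
- shutter (a joint): amber clear shutter, 3 mm thick, 110 mm wide in x, its underside 55 mm above the shelf: travel in m out of the housing to dispenser +y, driven by the press-top at 2.6 times its travel. 0: inside the housing. A tub that stands too high blocks it
- pocket_near_notch (a point): where the outer foot of the tab lies when a tub sits right in pocket_near, at dispenser (-8, 60, 6) mm
- pocket_far_notch (a point): where the outer foot of the tab lies when a tub sits right in pocket_far, at dispenser (64, 60, 6) mm
- tub_a: loose desiccant tub: off-white square box 36 x 36 mm, 45 mm tall, blue band, black vent holes in the top, about 60 g; a blue tab 10 mm wide stands out 10 mm from its +x side over the full height. Origin: centre of the square's underside; z up; x points out through the tab. Starts upright on the shelf; grip it across its two plain sides (along its y). The other tub is alike
- tub_b: loose desiccant tub: off-white square box 36 x 36 mm, 45 mm tall, blue band, black vent holes in the top, about 60 g; a blue tab 10 mm wide stands out 10 mm from its +x side over the full height. Origin: centre of the square's underside; z up; x points out through the tab. Starts upright on the shelf; grip it across its two plain sides (along its y). The other tub is alike
- tub_a_tab (a point): outer foot of tub_a's tab, at tub (28, 0, 0) mm
- tub_b_tab (a point): outer foot of tub_b's tab, at tub (28, 0, 0) mm
- press_top (a joint): travel of the press-top straight down, m: 0 up (start), clicks at 0.010, 0.020, 0.030, bottom stop at 0.038. It springs back up from every click when let go. Spring: about 4 N at 0, 7 at the first click, 10 at the second, 13 at the third, 15 at the stop, with a click ripple of about 2.3 N either way
- press_pad (a point): centre of the flat top of the press-top's green round cap (52 mm across, 10 mm thick), moves with it; at rest at dispenser (0, -58, 114) mm, so 114 mm above the shelf; 84 mm above it at the third click, where the topmost of the three black rings on the stem just reaches the housing's top
- lens: a black lens standing on end, 70 mm across, 70 mm tall, origin at the underside's centre. A bystander: leave it where it is
- hood: an orange lens hood, a ring 76 mm across, 35 mm tall, origin at the underside's centre. A bystander: leave it where it is
- body_cap: a white plastic cap, 58 mm across, 10 mm thick, lying flat, origin at the underside's centre. A bystander: leave it where it is
- macro_rail: an aluminium macro rail with a black carriage and a black knob at its +x end, about 191 mm long along its x (-80..111 mm), 50 mm wide, 40 mm tall, lying flat, origin at the underside. A bystander: leave it where it is
Things that resemble listed ones, but are neither listed nor needed, are in the scene too. What is shaped like the tub_b but brown is not meant. What is shaped like the tub_a but turquoise is not meant.

How it is judged:
On the way, in this order (a step that is already met when the one before it is completed fails the run):
1. both tubs sit fully down in the tray pockets, tabs in the notches, with the press-top still up ((((horizontal distance between tub_a and pocket_near below 0.008 m and horizontal distance between tub_a_tab and pocket_near_notch below 0.01 m and z of tub_a in the frame of dispenser below 0.009 m and angle between tub_a's own z axis and vertical below 0.1 rad) and (horizontal distance between tub_b and pocket_far below 0.008 m and horizontal distance between tub_b_tab and pocket_far_notch below 0.01 m and z of tub_b in the frame of dispenser below 0.009 m and angle between tub_b's own z axis and vertical below 0.1 rad)) or ((horizontal distance between tub_a and pocket_far below 0.008 m and horizontal distance between tub_a_tab and pocket_far_notch below 0.01 m and z of tub_a in the frame of dispenser below 0.009 m and angle between tub_a's own z axis and vertical below 0.1 rad) and (horizontal distance between tub_b and pocket_near below 0.008 m and horizontal distance between tub_b_tab and pocket_near_notch below 0.01 m and z of tub_b in the frame of dispenser below 0.009 m and angle between tub_b's own z axis and vertical below 0.1 rad))) and value of joint press_top below 0.005 m), for 0.2 s.
2. the press-top is held at the third click (value of joint press_top between 0.027 and 0.0335 m), for 0.4 s.
At the end, for the whole second after the job is handed in: fingers hold the press-top at the third click (travel 27 to 33.5 mm, over 5 N); one untouched tub in each pocket: within 8 mm of its centre, tab within 10 mm of its notch point, under 3 mm above the floor, upright within 0.1 rad (all of step 2 and contact force between the fingers and dispenser above 5 N and (((horizontal distance between tub_a and pocket_near below 0.008 m and horizontal distance between tub_a_tab and pocket_near_notch below 0.01 m and z of tub_a in the frame of dispenser below 0.009 m and angle between tub_a's own z axis and vertical below 0.1 rad) and (horizontal distance between tub_b and pocket_far below 0.008 m and horizontal distance between tub_b_tab and pocket_far_notch below 0.01 m and z of tub_b in the frame of dispenser below 0.009 m and angle between tub_b's own z axis and vertical below 0.1 rad)) or ((horizontal distance between tub_a and pocket_far below 0.008 m and horizontal distance between tub_a_tab and pocket_far_notch below 0.01 m and z of tub_a in the frame of dispenser below 0.009 m and angle between tub_a's own z axis and vertical below 0.1 rad) and (horizontal distance between tub_b and pocket_near below 0.008 m and horizontal distance between tub_b_tab and pocket_near_notch below 0.01 m and z of tub_b in the frame of dispenser below 0.009 m and angle between tub_b's own z axis and vertical below 0.1 rad))) and contact force between the fingers and tub_a below 0.1 N and contact force between the fingers and tub_b below 0.1 N); the arm keeps its last pose, push and grip.
It fails at once if the lens is moved by more than 20 mm (distance of lens from where it was at the start of the episode above 0.02 m).
It fails at once if the hood is moved by more than 20 mm (distance of hood from where it was at the start of the episode above 0.02 m).
It fails at once if the body_cap is moved by more than 20 mm (distance of body_cap from where it was at the start of the episode above 0.02 m).
It fails at once if the macro_rail is moved by more than 20 mm (distance of macro_rail from where it was at the start of the episode above 0.02 m).
It also fails if it takes over 64 s, if anything falls off the work surface, if the arm or the gripper's body presses on something with over 40 N, if the wrist force passes 120 N, or if a joint passes its speed limit or range.

### The arm

A 7-joint arm with a two-finger parallel gripper is mounted at the origin on the work surface. World frame = base frame: x ahead of the robot, y to its left, z up, the work surface at z = 0. Lengths are in m, angles in rad, forces in N, time in s.
With the tool pointing down it reaches from about 0.4 to 0.85 m from the base axis. Payload 10.4 kg.
Tool frame: the origin (TCP) lies midway between the tips of the shut fingers; the grasp point (between the pads) lies 19 mm behind it; z points along the fingers, x is the direction in which the jaws open and shut, and the axes are right-handed (so a half turn about z gives the same grasp; the last joint's range is limited). The gripper opens to 85 mm and grips with 20 to 120 N. Pads are 22 mm wide; open, the fingers measure 114 mm over their backs; the gripper's body (76 mm by 85 mm) begins 54 mm behind the grasp point. The pads swing forward as they close: fully open they stand 13 mm farther back than shut.
Start: joints at [1.099, 0.332, -0.065, 1.46, 0.022, 1.35, -0.088], TCP at [0.271, -0.563, 0.231] pointing down, gripper open.
Joint ranges: [-2.6, 2.6], [-0.5, 2.12], [-1.47, 1.34], [0.16, 2.42], [-1.27, 4.41], [0.06, 2.06], [-2.6, 2.6]. Speed limits (rad/s): [2.22, 2.22, 2.79, 2.79, 3.14, 3.14, 3.14].

### API

Orientations are given as a unit quaternion [x, y, z, w].
In Python, from workcell import telemetry, eyes, order gives the robot as it stands.
- The arm moves only by the tool servo_tool, never from a script. Its argument "deltas" is a list of rows, each a list of 3 entries, a list of its own where there are three numbers: the shift along the tool's x, y, z in cm, then the turn about the tool's z in rad, then the finger opening in cm, from 0 to 8.54. A call has 1 to 12 rows; each row shifts and turns the pose as measured when the row begins, along the tool's axes as they then stand; what a row does not reach is not made up. A row lasts 1/12 s, in which the tool goes at most 41.7 mm and 7.16 degrees, less where a joint would pass 70% of its speed; a pose out of reach is approached as far as the arm can. A call is refused whole if a number of a shift passes 4.17 or a number of a turn 0.125, either way. A call with a gripper value outside its range is refused whole. The fingers move at their own pace and stop on an object; "force" is the grip in N (left out, the last holds). Time passes only in rows, so rows that do not move let the fingers close. It gives the time, the measured TCP pose, the force and the opening at its end, in the units of the state.
- telemetry.get_obs(): the state, without advancing time (a new reading comes with each control period).
- eyes.camera(name): name is "scene" or "top" or "wrist"; returns (picture, depth): 400x640x3 uint8, blue, green, red; 400x640 float32, m along the optical axis (not along the pixel's ray), 0 where there is no reading.
- eyes.calibration(name): a dict with "fx", "fy", "cx", "cy" (pixels), "rvec" (rotation vector, rad) and "tvec" (3), from world to camera coordinates, as OpenCV has them. Camera axes: x right, y down, z forward; pixel columns grow to the right and rows downward; lengths in m; the calibration is good to about 2 mm. A picture is of the moment at which its call begins: read the wrist's pose just before it. calibration takes no time and is no camera call; for the wrist camera it gives the pose at the moment of the call.
- order.hand_in(): hands the job in, once; it reports no verdict.
The state is a dict: "clock": time; "joint_pos": joint angles; "joint_velocities": joint speeds; "tau": joint torques, N m; "position": TCP position; "ee_rot": TCP orientation; "ft_force": force on the tool from outside, world axes, zero at the start; "torque": the same for the moment, N m; "grip_width": opening from 0.0 (shut) to 1.0 (fully open).
Only numpy, scipy, OpenCV 4.12 (cv2) and the standard library are available. Lean on these libraries where they do the work, as an engineer would, in place of code of your own. Each camera call takes 0.05 s, during which the arm holds its last target. There are 200 camera calls.

## Working session

There is one attempt and no reset: what is moved stays moved. The work goes in short steps, Python scripts to look and compute and a tool call to move; the robot and the scene stay as the last step left them, time stands still between calls to the robot, and variables do not carry over. Pictures are saved under pics/ and viewed, about 8 in all and at most 12, crops included, and the job is handed in when it is done.

Besides the shell and the picture viewer there is one more tool, called as name(argument=value, ...), one argument or row to a line, values as JSON. servo_tool: Moves the arm, as the interface text tells. Its arguments: {"type":"object","properties":{"deltas":{"type":"array"},"force":{"type":"number"}},"required":["deltas"]}

```bash
ls; mkdir -p pics
cat > h.py <<'E'
import numpy as np,cv2
from workcell import telemetry,eyes,order
def cal(n):
    c=eyes.calibration(n);R=cv2.Rodrigues(np.array(c["rvec"],float))[0];return c,R,np.array(c["tvec"],float)
def pts(n,d,K=None):
    c,R,t=K or cal(n);v,u=np.mgrid[:400,:640]
    P=np.stack([(u-c["cx"])/c["fx"]*d,(v-c["cy"])/c["fy"]*d,d],-1)
    return (P-t)@R
def ray(K,u,v,z):
    c,R,t=K;r=np.array([(u-c["cx"])/c["fx"],(v-c["cy"])/c["fy"],1])@R;o=-t@R
    return o+r*(z-o[2])/r[2]
E
python3 - <<'E'
from h import *
print({k:np.round(v,3) for k,v in telemetry.get_obs().items()})
for n in("scene","top"):
    K=cal(n);p,d=eyes.camera(n);np.savez(n,p=p,d=d,P=pts(n,d,K));cv2.imwrite(f"pics/{n}0.png",p);print(n,-K[2]@K[1],K[0]["fx"])
E
```

```text
pics
{'clock': np.float64(0.0), 'joint_pos': array([ 1.099,  0.333, -0.065,  1.461,  0.022,  1.35 , -0.089]), 'joint_velocities': array([-0.001,  0.001, -0.001, -0.001, -0.   ,  0.002, -0.   ]), 'tau': array([-1.0000e-03, -6.2544e+01,  4.9000e-02, -3.9160e+01,  1.6000e-02,
        1.0000e-02,  0.0000e+00]), 'position': array([ 0.271, -0.563,  0.231]), 'ee_rot': array([ 0.847, -0.532, -0.001, -0.   ]), 'ft_force': array([-0.148, -0.511,  1.369]), 'torque': array([-0.037,  0.017, -0.009]), 'grip_width': np.float64(0.999)}
scene [ 1.1066501  -0.25485579  0.96190752] 408.9757787499148
top [0.32646031 0.00848816 1.21093327] 414.746174802096
```

View pics/top0.png

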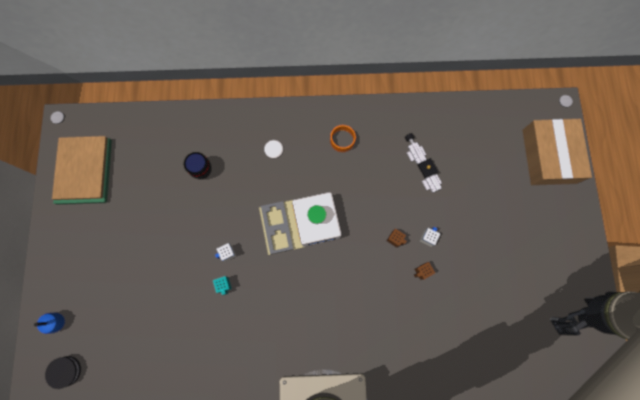

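View pics/scene0.png

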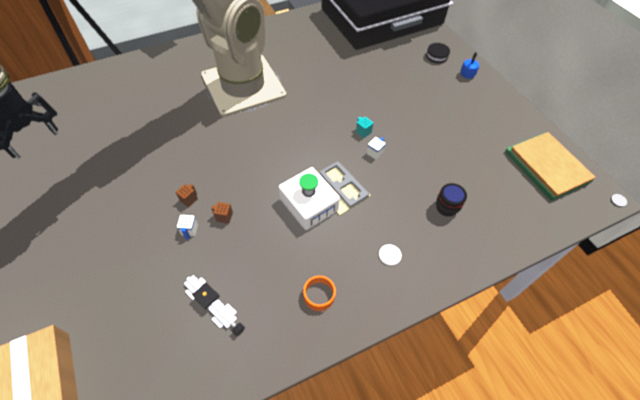

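Top view: tray and pockets at (272,228) with housing at (317,218), white tubs at (225,252) and (431,237); brown and turquoise decoys stand nearby. World +x is up in the picture, +y is left.

```bash
cat > m.py <<'E'
from h import *
D=np.load("top.npz");p,P=D["p"],D["P"];K=cal("top");hsv=cv2.cvtColor(p,cv2.COLOR_BGR2HSV);z=P[...,2]
def blobs(m,name,h,amin=12):
    n,l,s,c=cv2.connectedComponentsWithStats(m.astype(np.uint8))
    for i in range(1,n):
        if s[i,4]>=amin and 150<c[i][0]<480 and 110<c[i][1]<330:
            v,u=np.where(l==i)
            W=np.array([ray(K,a,b,h)[:2] for a,b in zip(u,v)],np.float32)
            r=cv2.minAreaRect(W*1000)
            print(name,s[i,4],c[i].round(1),"mean",W.mean(0).round(4),"rect",np.round(r[0],1),np.round(r[1],1),round(r[2],1),"z",np.median(z[l==i]).round(4))
white=(hsv[...,1]<60)&(hsv[...,2]>120)
blobs(white&(z>.035)&(z<.055),"white45",.045)
blobs(white&(z>.058)&(z<.08),"house",.066,200)
blobs((hsv[...,0]>100)&(hsv[...,0]<130)&(hsv[...,1]>120)&(hsv[...,2]>60),"blue",.045,4)
blobs((hsv[...,0]>50)&(hsv[...,0]<75)&(hsv[...,1]>100)&(z>.09),"green",.114)
blobs((hsv[...,0]>15)&(hsv[...,0]<35)&(hsv[...,1]>40)&(hsv[...,2]>130)&(z<.02),"floor",.006)
blobs((z>.012)&(z<.025),"tray",.018,60)
a=cv2.resize(p[175:300,195:355],None,fx=4,fy=4,interpolation=2);b=cv2.resize(p[215:265,415:455],None,fx=4,fy=4,interpolation=2)
a[:200,480:]=b[:200,:160];cv2.imwrite("pics/c1.png",a)
E
python3 m.py
```

```text
white45 177 [431.1 236.4] mean [ 0.481  -0.3214] rect [ 481.5 -321.3] [37.6 37.8] 61.0 z 0.0451
white45 178 [225.2 251.8] mean [0.4586 0.2604] rect [458.9 260.3] [37.4 37. ] 23.7 z 0.0452
house 1552 [316.2 218.8] mean [0.5397 0.0017] rect [542.5   1.9] [129.6 115.8] 10.5 z 0.0661
blue 261 [194.8 162.5] mean [0.7252 0.353 ] rect [725.9 353.2] [53.3 51.7] 43.6 z 0.0713
blue 12 [434.5 228.5] mean [ 0.5033 -0.3334] rect [ 503.3 -333.4] [8.5 8.5] 84.3 z 0.046
blue 12 [216.9 255.3] mean [0.4496 0.2833] rect [449.2 284.4] [8.7 8.4] 87.9 z 0.0441
green 242 [316.4 214. ] mean [0.5437 0.0008] rect [543.8   0.6] [45.9 43.9] 87.9 z 0.1146
floor 365 [292.7 224.9] mean [0.5353 0.071 ] rect [537.5  71.7] [146.5  27.4] 12.9 z 0.0065
floor 114 [263.9 230.4] mean [0.5221 0.1559] rect [522.3 155.8] [143.2   7. ] 10.3 z 0.0047
floor 210 [275.  216.2] mean [0.5631 0.1228] rect [566.6 123.5] [54.6 41.1] 9.4 z 0.0064
floor 223 [279.8 240.1] mean [0.4914 0.1098] rect [494.7 109.8] [55.2 39.9] 7.3 z 0.0064
tray 192 [415.8 150.9] mean [ 0.747  -0.3085] rect [ 756.3 -305.9] [93.  29.3] 20.8 z 0.0169
tray 130 [433.5 182.9] mean [ 0.6447 -0.352 ] rect [ 644.2 -352.3] [46.5 33.2] 21.4 z 0.0164
tray 667 [276.5 226.7] mean [0.5298 0.1179] rect [528.  116.3] [145.6  70.4] 10.4 z 0.0185
```

View pics/c1.png

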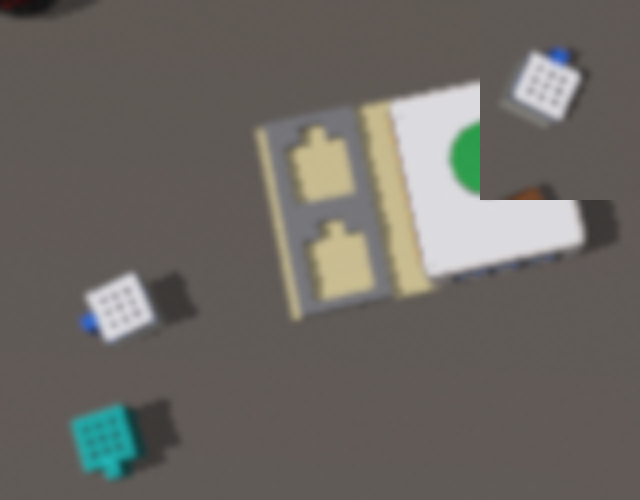

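Dispenser is at about (533, 57) mm with yaw 10.4°. Tub tops come out at 45 mm and 37 mm square, which matches the sizes given. Moving above the right tub first.

servo_tool(
  deltas=[
    [[-1.6,-3.6,0],0,5.8],
    [[-1.6,-3.6,0],0,5.8],
    [[-1.6,-3.6,0],0,5.8],
    [[-1.6,-3.6,0],0,5.8],
    [[-1.6,-3.6,0],0,5.8],
    [[-1.6,-3.6,0],0,5.8],
    [[-1.6,-3.6,0],0,5.8],
    [[-1.6,-3.6,0],0,5.8],
    [[0,0,0.5],0.12,5.8],
    [[0,0,0.5],0.12,5.8],
    [[0,0,0.5],0.12,5.8],
    [[0,0,0.5],0.12,5.8],
  ],
  force=40,
)

```text
clock: 1.1
position: [0.4817, -0.309, 0.2049]
ee_rot: [-0.69, 0.724, 0.004, -0.0]
ft_force: [-0.4, -0.2, -0.1]
grip_width: 0.682
```

servo_tool(
  deltas=[
    [[0,0,0.5],0.12,5.8],
    [[0,0,0.5],0.12,5.8],
    [[0,0,0.5],0.12,5.8],
    [[0,0,0.5],0.12,5.8],
    [[0,0,0],0,5.8],
  ],
)

```text
clock: 1.52
position: [0.4805, -0.307, 0.1808]
ee_rot: [-0.486, 0.874, 0.007, -0.003]
ft_force: [0.0, -0.0, -0.4]
grip_width: 0.68
```

```bash
cat >> h.py <<'E'
def go(x,y,z,yaw=None):
    s=telemetry.get_obs();p=np.array(s["position"]);from scipy.spatial.transform import Rotation as Ro
    R=Ro.from_quat(s["ee_rot"]).as_matrix();yw=np.degrees(np.arctan2(R[1,0],R[0,0]))
    t=None if yaw is None else np.radians((yw-yaw+180)%360-180)
    print("t",round(float(s["clock"]),2),"p",p.round(4),"yaw",yw.round(1),"tilt",np.degrees(np.arccos(-R[2,2])).round(2),"F",np.round(s["ft_force"],1),"w",round(float(s["grip_width"])*8.54,2),"shift cm now",(R.T@(np.array([x,y,z])-p)*100).round(2),"turn",None if t is None else t.round(3))
    if t is not None:
        c,q=np.cos(np.radians(yaw)),np.sin(np.radians(yaw));d=(np.array([x,y,z])-p)*100
        print(" after turn: shift",np.round([c*d[0]+q*d[1],q*d[0]-c*d[1],-d[2]],2))
E
python3 - <<'E'
from h import *
go(.4815,-.3213,.15,-119)
K=cal("wrist");p,d=eyes.camera("wrist");P=pts("wrist",d,K);cv2.imwrite("pics/w1.png",p)
hsv=cv2.cvtColor(p,cv2.COLOR_BGR2HSV)
z=P[...,2];m=(z>.035)&(z<.052)&(hsv[...,2]>110)&(hsv[...,1]<70)
n,l,s,c=cv2.connectedComponentsWithStats(m.astype(np.uint8))
for i in range(1,n):
    if s[i,4]>300:
        W=P[l==i][:,:2].astype(np.float32)*1000;r=cv2.minAreaRect(W);print(s[i,4],c[i].round(),np.round(r[0],1),np.round(r[1],1),round(r[2],1))
E
```

```text
t 1.52 p [ 0.4805 -0.307   0.1808] yaw -121.8 tilt 0.81 F [ 0.  -0.  -0.4] w 5.81 shift cm now [ 1.17 -0.88  3.06] turn -0.049
 after turn: shift [ 1.2  -0.78  3.08]
1942 [339. 171.] [ 479.2 -322.4] [36.3 36.6] 61.0
2054 [ 50. 265.] [528.8 -50.7] [ 55.  134.1] 71.0
```

View pics/w1.png

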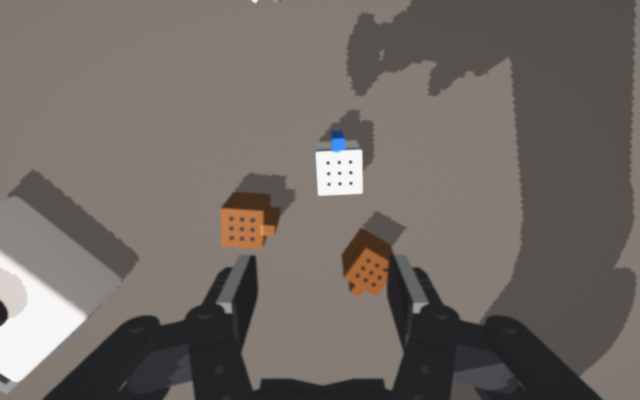

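The wrist view shows the white tub at (339,171) with its tab up at (338,140) and brown decoys below. It agrees with the top camera within 3 mm.

servo_tool(
  deltas=[
    [[0.7,-0.4,1.5],-0.049,5.8],
    [[0.65,-0.3,2.5],0,5.8],
    [[0,0,2.5],0,5.8],
    [[0,0,2.5],0,5.8],
    [[0,0,0],0,5.8],
  ],
)

```text
clock: 1.98
position: [0.4809, -0.323, 0.0913]
ee_rot: [-0.523, 0.852, 0.004, -0.001]
ft_force: [-0.8, -0.7, -0.9]
grip_width: 0.682
```

```bash
python3 -c "
from h import *
go(.480,-.322,.017,-119)"
```

```text
t 1.98 p [ 0.4809 -0.323   0.0913] yaw -117.0 tilt 0.47 F [-0.8 -0.7 -0.9] w 5.82 shift cm now [-0.04  0.07  7.43] turn 0.036
 after turn: shift [-0.05  0.13  7.43]
```

servo_tool(
  deltas=[
    [[0,0.1,2.0],0.02,5.8],
    [[0,0,2.0],0.016,5.8],
    [[0,0,2.0],0,5.8],
    [[0,0,1.2],0,5.8],
    [[0,0,0.1],0,5.8],
    [[0,0,0],0,3.2],
    [[0,0,0],0,3.2],
    [[0,0,0],0,3.2],
    [[0,0,0],0,3.2],
    [[0,0,0],0,3.2],
    [[0,0,0],0,3.2],
  ],
)

```text
clock: 2.9
position: [0.4853, -0.3256, 0.0279]
ee_rot: [-0.516, 0.857, -0.001, 0.002]
ft_force: [0.8, 0.3, 0.5]
grip_width: 0.412
```

```bash
python3 -c "
from h import *
go(.5574,.1228,.20,-79.6)"
```

```text
t 2.9 p [ 0.4853 -0.3256  0.0279] yaw -117.9 tilt 0.25 F [0.8 0.3 0.5] w 3.52 shift cm now [-43.03  14.55 -17.18] turn -0.669
 after turn: shift [-42.8  -15.18 -17.21]
```

The grip is too high, because rows undershoot. Regripping lower.

servo_tool(
  deltas=[
    [[0,0,0],0,5.8],
    [[0,0,0],0,5.8],
    [[0,0,0],0,5.8],
    [[0,0.3,0.6],0.02,5.8],
    [[0,0.3,0.5],0,5.8],
    [[0,0.1,0.2],0,5.8],
    [[0,0,0],0,5.8],
  ],
)

```text
clock: 3.48
position: [0.4787, -0.322, 0.0141]
ee_rot: [-0.506, 0.862, -0.002, 0.002]
ft_force: [-0.0, 0.9, 0.2]
grip_width: 0.68
```

Run:
```python
from h import *
go(.480,-.322,.017,-119)
p,d=eyes.camera("wrist");cv2.imwrite("pics/w2.png",p)
```

```text
t 3.48 p [ 0.4787 -0.322   0.0141] yaw -119.2 tilt 0.29 F [-0.   0.9  0.2] w 5.81 shift cm now [-0.06 -0.11 -0.29] turn -0.003
 after turn: shift [-0.06 -0.11 -0.29]
```

View pics/w2.png

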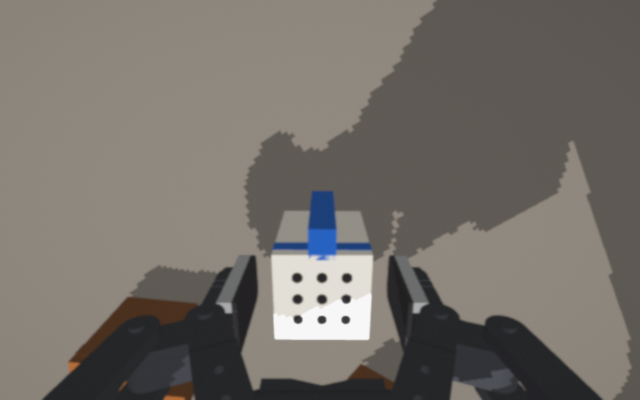

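The tub (272–372, 250–340) sits squarely between the fingers, with its tab pointing away. Raising 3 mm, gripping and lifting.

servo_tool(
  deltas=[
    [[0,0,-0.3],0,5.8],
    [[0,0,0],0,3.0],
    [[0,0,0],0,3.0],
    [[0,0,0],0,3.0],
    [[0,0,0],0,3.0],
    [[0,0,0],0,3.0],
    [[0,0,-3],0,3.0],
    [[0,0,-3],0,3.0],
    [[0,0,-4],0,3.0],
    [[0,0,-4],0,3.0],
    [[0,0,-4],0,3.0],
    [[0,0,0],0,3.0],
  ],
)

```text
clock: 4.53
position: [0.476, -0.3205, 0.2025]
ee_rot: [-0.507, 0.862, 0.002, 0.001]
ft_force: [0.9, 0.0, -0.0]
grip_width: 0.412
```

```bash
python3 -c "
from h import *
go(.5574,.1228,.20,-79.6)"
```

```text
t 4.53 p [ 0.476  -0.3205  0.2025] yaw -119.1 tilt 0.23 F [ 0.9  0.  -0. ] w 3.52 shift cm now [-42.69  14.47   0.41] turn -0.69
 after turn: shift [-42.14 -16.01   0.25]
```

servo_tool(
  deltas=[
    [[-3.5,1.2,0],0,3],
    [[-3.5,1.2,0],0,3],
    [[-3.5,1.2,0],0,3],
    [[-3.5,1.2,0],0,3],
    [[-3.5,1.2,0],0,3],
    [[-3.5,1.2,0],0,3],
    [[-3.5,1.2,0],0,3],
    [[-3.5,1.2,0],0,3],
    [[-3.5,1.2,0],0,3],
    [[-3.5,1.2,0],0,3],
    [[-3.5,1.2,0],0,3],
    [[0,0,0],0,3],
  ],
)

```text
clock: 5.53
position: [0.5523, 0.0936, 0.205]
ee_rot: [-0.502, 0.865, -0.003, 0.004]
ft_force: [0.2, 0.7, -0.1]
grip_width: 0.411
```

servo_tool(
  deltas=[
    [[0,0,0],-0.12,3],
    [[0,0,0],-0.12,3],
    [[0,0,0],-0.12,3],
    [[0,0,0],-0.12,3],
    [[0,0,0],-0.12,3],
    [[0,0,0],0,3],
  ],
)

```text
clock: 6.03
position: [0.5516, 0.0991, 0.2031]
ee_rot: [0.744, -0.669, 0.003, -0.003]
ft_force: [-0.7, 0.6, -0.3]
grip_width: 0.416
```

```bash
python3 -c "
from h import *
go(.5574,.1228,.12,-79.6)"
```

```text
t 6.03 p [0.5516 0.0991 0.2031] yaw -83.9 tilt 0.43 F [-0.7  0.6 -0.3] w 3.55 shift cm now [-2.3  -0.76  8.31] turn -0.076
 after turn: shift [-2.23 -0.99  8.31]
```

servo_tool(
  deltas=[
    [[-1.2,-0.4,1],-0.076,3],
    [[-1.0,-0.5,2],0,3],
    [[0,0,2],0,3],
    [[0,0,2],0,3],
    [[0,0,0],0,3],
    [[0,0,0],0,3],
  ],
)

```text
clock: 6.53
position: [0.5594, 0.1224, 0.1312]
ee_rot: [0.762, -0.648, 0.004, -0.004]
ft_force: [1.3, 0.7, -0.3]
grip_width: 0.412
```

Run:
```python
from h import *
go(.5574,.1228,.023,-79.6)
K=cal("wrist");p,d=eyes.camera("wrist");P=pts("wrist",d,K);np.savez("w3",p=p,d=d,P=P);cv2.imwrite("pics/w3.png",p)
K=cal("top");p,d=eyes.camera("top");P=pts("top",d,K);np.savez("t3",p=p,P=P)
```

```text
t 6.53 p [0.5594 0.1224 0.1312] yaw -80.8 tilt 0.6 F [ 1.3  0.7 -0.3] w 3.52 shift cm now [-0.08  0.3  10.82] turn -0.021
 after turn: shift [-0.08  0.19 10.82]
```

View pics/w3.png

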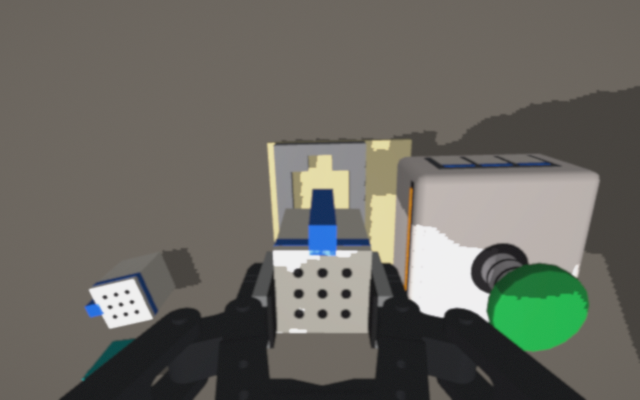

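The held tub is at (322,290), tab up at (322,220), and the far pocket's notch shows at (320,160). Measuring the tub in the hand and the pocket in this same view.

Run:
```python
from h import *
D=np.load("w3.npz");p,P=D["p"],D["P"];hsv=cv2.cvtColor(p,cv2.COLOR_BGR2HSV);z=P[...,2]
print("tubtop z",np.median(z[260:325,285:360]))
zt=np.median(z[260:325,285:360])
m=(np.abs(z-zt)<.006)&(hsv[...,1]<70)&(hsv[...,2]>100);m[:, :265]=0;m[:,380:]=0;m[:245]=0;m[345:]=0
W=P[m][:,:2].astype(np.float32)*1000;r=cv2.minAreaRect(W);print("tub",W.mean(0),r)
b=(hsv[...,0]>100)&(hsv[...,0]<125)&(hsv[...,1]>150)&(np.abs(z-zt)<.004);b[:,:290]=0;b[:,360:]=0
print("tab",P[b].mean(0),b.sum())
# dispenser frame residuals
o=np.array([.5328,.0573]);a=np.radians(10.4);R=np.array([[np.cos(a),-np.sin(a)],[np.sin(a),np.cos(a)]])
Q=(P[...,:2]-o)@R*1000
fl=(hsv[...,0]>15)&(hsv[...,0]<40)&(hsv[...,1]>40)&(z<.011)&(z>0.002)
n,l,s,c=cv2.connectedComponentsWithStats(fl.astype(np.uint8))
for i in range(1,n):
    if s[i,4]>60: q=Q[l==i];print("floor",s[i],c[i].round(),"x",np.percentile(q[:,0],[1,99]).round(1),"y",np.percentile(q[:,1],[1,99]).round(1),"z",np.median(z[l==i]).round(4))
# rows of far pocket: left/right edges at each row
for v in range(150,215,6):
    u=np.where(fl[v,280:360])[0]+280
    if len(u): print(v,Q[v,u[0]].round(1),Q[v,u[-1]].round(1))
tr=(z>.014)&(z<.022)
n,l,s,c=cv2.connectedComponentsWithStats(tr.astype(np.uint8));i=1+s[1:,4].argmax();q=Q[l==i];print("tray",np.percentile(q,[.5,99.5],axis=0).round(1),s[i])
r=cv2.minAreaRect((P[l==i][:,:2]*1000).astype(np.float32));print(r)
hs=(z>.062)&(z<.068)&(hsv[...,1]<60);q=Q[hs];print("house",np.percentile(q,[.5,99.5],axis=0).round(1),z[hs].mean())
g=(hsv[...,0]>50)&(hsv[...,0]<75)&(hsv[...,1]>100)&(z>.105);q=Q[g];print("cap",q.min(0),q.max(0),np.median(z[g]))
```

```text
tubtop z 0.1598115105019124
tub [564.13086 123.54778] ((562.840576171875, 122.86864471435547), (37.594425201416016, 37.31305694580078), 8.972630500793457)
tab [0.58582905 0.126987   0.15958866] 848
floor [ 349  138   63  127 3809] [383. 192.] x [-26.7  75.2] y [-7.5 24.9] z 0.0071
floor [266 141  20 100 535] [273. 186.] x [-3.4 75.3] y [ 90.4 102.2] z 0.0069
floor [ 292  155   57   54 1977] [320. 182.] x [21.5 64. ] y [39.4 82.4] z 0.0071
156 [64.1 68.9] [63.6 52.6]
162 [59.6 69. ] [59.5 52. ]
168 [54.9 69.9] [54.1 52. ]
174 [50.1 82.7] [48.9 39.4]
180 [45.2 82.1] [44.4 39.5]
186 [40.2 82.4] [39.3 39.5]
192 [35.2 82.6] [34.1 39.4]
198 [30.3 82.8] [30.4 38.9]
204 [25.5 82.2] [24.6 39.6]
tray [[13.8 27. ]
 [75.2 94.8]] [ 273  142   93   89 3514]
((563.1558227539062, 124.79611206054688), (66.86669158935547, 68.3514175415039), 10.857696533203125)
house [[ -36.6 -111.4]
 [  61.9    0.3]] 0.06670669034296367
cap [-28.38747197 -83.2663777 ] [117.20600035  57.98656372] 0.11501845616203885
```

servo_tool(
  deltas=[
    [[0,0.25,1.5],-0.021,3],
    [[0,0.25,2],0,3],
    [[0,0,2],0,3],
    [[0,0,1.7],0,3],
    [[0,0,0],0,3],
    [[0,0,0],0,3],
  ],
)

```text
clock: 7.13
position: [0.5616, 0.1214, 0.0671]
ee_rot: [0.766, -0.643, 0.009, -0.009]
ft_force: [0.2, -0.3, -0.1]
grip_width: 0.415
```

```bash
cat > w.py <<'E'
from h import *
import sys
go(.5574,.1228,.023,-79.6)
K=cal("wrist");p,d=eyes.camera("wrist");P=pts("wrist",d,K);cv2.imwrite(f"pics/{sys.argv[1]}.png",p);hsv=cv2.cvtColor(p,cv2.COLOR_BGR2HSV);z=P[...,2]
zt=np.median(z[260:325,285:360])
m=(np.abs(z-zt)<.006)&(hsv[...,1]<70)&(hsv[...,2]>100);m[:, :265]=0;m[:,380:]=0;m[:245]=0;m[345:]=0
W=P[m][:,:2].astype(np.float32)*1000;r=cv2.minAreaRect(W);print("tub",zt,r)
o=np.array([.5328,.0573]);a=np.radians(10.4);R=np.array([[np.cos(a),-np.sin(a)],[np.sin(a),np.cos(a)]])
Q=(P[...,:2]-o)@R*1000
print("tub centre in disp",(np.array(r[0])/1000-o)@R*1000)
b=(hsv[...,0]>100)&(hsv[...,0]<125)&(hsv[...,1]>150)&(np.abs(z-zt)<.004);b[:,:290]=0;b[:,360:]=0
print("tab",(P[b].mean(0)[:2]-o)@R*1000)
fl=(hsv[...,0]>15)&(hsv[...,0]<40)&(hsv[...,1]>40)&(z<.011)&(z>0.002)
for v in range(60,260,8):
    u=np.where(fl[v,265:375])[0]+265
    if len(u): print(v,u[0],u[-1],Q[v,u[0]].round(1),Q[v,u[-1]].round(1),z[v,u[0]].round(4))
E
python3 w.py w4
```

```text
t 7.13 p [0.5616 0.1214 0.0671] yaw -80.0 tilt 1.46 F [ 0.2 -0.3 -0.1] w 3.55 shift cm now [-0.22  0.5   4.4 ] turn -0.007
 after turn: shift [-0.21  0.39  4.41]
tub 0.09572391388934182 ((564.5512084960938, 122.38143920898438), (37.521766662597656, 38.08540344238281), 9.925034523010254)
tub centre in disp [42.97802862 58.28054587]
tab [66.87822062 58.13608115]
188 303 332 [59.9 69.4] [60.7 51.9] 0.007
196 303 310 [54.8 69.5] [54.9 65.3] 0.0071
204 282 353 [49.1 82.8] [49.7 39. ] 0.005
212 282 283 [44.4 82.8] [44.6 82.1] 0.0067
```

View pics/w4.png

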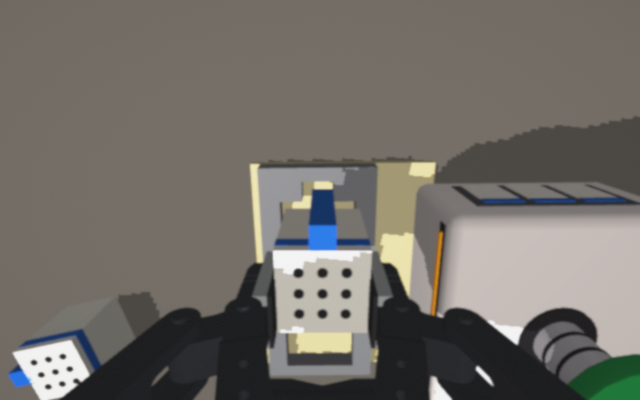

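```bash
cat > q.py <<'E'
from h import *
o=np.array([.5328,.0573]);a=np.radians(10.4);R=np.array([[np.cos(a),-np.sin(a)],[np.sin(a),np.cos(a)]])
D=np.load("w3.npz");P=D["P"];Q=(P[...,:2]-o)@R*1000
for u in (300,320,285): print("w3 u",u,[(v,*Q[v,u].round(1),(P[v,u,2]*1000).round(1)) for v in range(138,186,3)])
D=np.load("top.npz");P=D["P"];Q=(P[...,:2]-o)@R*1000
for u in (272,280): print("top u",u,[(v,*Q[v,u].round(1),(P[v,u,2]*1000).round(1)) for v in range(196,258,2)])
E
python3 q.py
```

```text
w3 u 300 [(138, np.float64(77.2), np.float64(75.7), np.float64(1.1)), (141, np.float64(75.0), np.float64(75.7), np.float64(1.7)), (144, np.float64(75.0), np.float64(74.9), np.float64(16.4)), (147, np.float64(73.3), np.float64(74.8), np.float64(19.2)), (150, np.float64(71.0), np.float64(74.9), np.float64(19.0)), (153, np.float64(68.9), np.float64(74.9), np.float64(19.6)), (156, np.float64(66.5), np.float64(75.1), np.float64(18.7)), (159, np.float64(64.3), np.float64(75.2), np.float64(18.7)), (162, np.float64(62.2), np.float64(75.2), np.float64(19.8)), (165, np.float64(59.8), np.float64(75.3), np.float64(19.1)), (168, np.float64(57.2), np.float64(75.5), np.float64(17.7)), (171, np.float64(55.0), np.float64(75.6), np.float64(18.2)), (174, np.float64(50.0), np.float64(76.4), np.float64(7.4)), (177, np.float64(47.5), np.float64(76.5), np.float64(7.0)), (180, np.float64(45.3), np.float64(76.6), np.float64(8.0)), (183, np.float64(42.6), np.float64(76.7), np.float64(7.2))]
w3 u 320 [(138, np.float64(76.9), np.float64(60.1), np.float64(1.3)), (141, np.float64(75.2), np.float64(60.1), np.float
[... 4932 characters left out ...]
t64(55.1), np.float64(3.9)), (236, np.float64(-19.2), np.float64(56.2), np.float64(4.0)), (238, np.float64(-25.2), np.float64(57.3), np.float64(5.7)), (240, np.float64(-31.4), np.float64(58.3), np.float64(8.5)), (242, np.float64(-37.1), np.float64(59.5), np.float64(8.0)), (244, np.float64(-42.8), np.float64(60.6), np.float64(8.2)), (246, np.float64(-48.5), np.float64(61.8), np.float64(7.8)), (248, np.float64(-53.6), np.float64(63.2), np.float64(3.5)), (250, np.float64(-60.9), np.float64(63.6), np.float64(15.5)), (252, np.float64(-65.2), np.float64(65.4), np.float64(4.6)), (254, np.float64(-70.4), np.float64(66.8), np.float64(0.7)), (256, np.float64(-76.3), np.float64(67.8), np.float64(2.3))]
```

servo_tool(
  deltas=[
    [[-0.14,0.45,0],-0.007,3],
    [[-0.13,0.4,0],0,3],
    [[0,0,0],0,3],
    [[0,0,0],0,3],
  ],
)

```text
clock: 7.52
position: [0.5541, 0.1232, 0.0717]
ee_rot: [0.768, -0.64, 0.011, -0.011]
ft_force: [-0.4, -0.0, 0.4]
grip_width: 0.417
```

```bash
python3 w.py w5|head -5
```

```text
t 7.52 p [0.5541 0.1232 0.0717] yaw -79.6 tilt 1.82 F [-0.4 -0.   0.4] w 3.56 shift cm now [ 0.08 -0.16  4.88] turn 0.0
 after turn: shift [ 0.09 -0.31  4.87]
tub 0.10040747362423585 ((556.8362426757812, 124.05967712402344), (37.66104507446289, 38.24094009399414), 9.959563255310059)
tub centre in disp [35.69276241 61.32391184]
tab [59.72648061 61.30271375]
```

servo_tool(
  deltas=[
    [[0,0.1,1.0],0,3],
    [[0,0.05,1.0],0,3],
    [[0,0,0.8],0,3],
    [[0,0,0],0,3],
    [[0,0,0],0,3],
  ],
)

```text
clock: 7.98
position: [0.5535, 0.1228, 0.0405]
ee_rot: [0.768, -0.64, 0.011, -0.011]
ft_force: [0.6, -0.1, -1.5]
grip_width: 0.411
```

```bash
python3 w.py w6
```

```text
t 7.98 p [0.5535 0.1228 0.0405] yaw -79.6 tilt 1.81 F [ 0.6 -0.1 -1.5] w 3.51 shift cm now [ 0.07 -0.33  1.76] turn -0.0
 after turn: shift [ 0.07 -0.38  1.75]
tub 0.06916173549838599 ((556.3953857421875, 123.78186798095703), (37.58468246459961, 38.12363815307617), 10.294278144836426)
tub centre in disp [35.20899824 61.13024981]
tab [58.3217609  61.05706186]
156 360 360 [75.8 40.8] [75.8 40.8] 0.0021
180 308 338 [64.  68.3] [63.9 52.5] 0.0069
188 306 339 [59.8 69.3] [59.8 51.9] 0.0077
196 305 339 [55.4 69.9] [55.7 51.9] 0.0075
204 282 364 [50.8 82.3] [52.  38.9] 0.0071
212 281 363 [47.1 82.7] [46.6 38.9] 0.0095
```

View pics/w6.png

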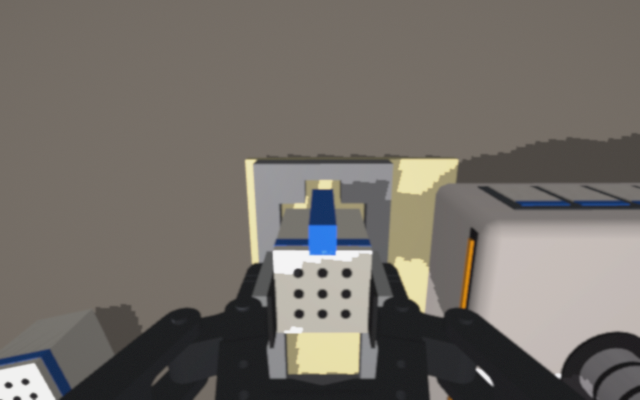

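The tub bottom hangs about 6 mm over the rim. Its tab foot at (322,190) lies within the notch (305–340), and there is 2 mm of clearance at the +x wall. Easing down.

servo_tool(
  deltas=[
    [[0,0.15,0.3],0,3],
    [[0,0,0.6],0,3],
    [[0,0,0.6],0,3],
    [[0,0,0],0,3],
  ],
)

```text
clock: 8.37
position: [0.5525, 0.1226, 0.0242]
ee_rot: [0.768, -0.64, 0.011, -0.011]
ft_force: [0.3, -0.8, -1.1]
grip_width: 0.416
```

```bash
python3 w.py w7|head -5
```

```text
t 8.37 p [0.5525 0.1226 0.0242] yaw -79.6 tilt 1.83 F [ 0.3 -0.8 -1.1] w 3.55 shift cm now [ 0.07 -0.48  0.14] turn -0.0
 after turn: shift [ 0.07 -0.48  0.12]
tub 0.052922074775289624 ((555.3076171875, 123.43463897705078), (37.37215042114258, 38.221534729003906), 10.635665893554688)
tub centre in disp [34.07641864 60.98508831]
tab [57.22122633 61.00286902]
```

servo_tool(
  deltas=[
    [[0,0,0.1],0,3],
    [[0,0,0],0,4.4],
    [[0,0,0],0,5.2],
    [[0,0,0],0,5.2],
    [[0,0,0],0,5.2],
    [[0,0,-2],0,5.2],
    [[0,0,-3],0,5.8],
    [[0,0,-3],0,5.8],
    [[0,0,-3],0,5.8],
    [[0,0,-1.5],0,5.8],
    [[0,0,0],0,5.8],
  ],
)

```text
clock: 9.33
position: [0.5477, 0.1225, 0.1538]
ee_rot: [0.768, -0.64, 0.01, -0.011]
ft_force: [0.1, -0.2, 0.3]
grip_width: 0.677
```

```bash
python3 w.py w8|head -5; python3 -c "
from h import *
go(.4586,.2604,.15,23.7)"
```

```text
t 9.33 p [0.5477 0.1225 0.1538] yaw -79.6 tilt 1.73 F [ 0.1 -0.2  0.3] w 5.78 shift cm now [ 0.12 -0.57 13.11] turn 0.001
 after turn: shift [ 0.14 -0.96 13.08]
tub 0.00204249106612431 ((435.99371337890625, 101.79112243652344), (113.77334594726562, 115.6458511352539), 10.332280158996582)
tub centre in disp [-87.18440232  61.23558685]
tab [nan nan]
t 9.38 p [0.5475 0.1224 0.1526] yaw -79.6 tilt 1.69 F [ 0.6 -0.2  0.3] w 5.8 shift cm now [-15.18   6.24   0.05] turn -1.802
 after turn: shift [ -2.59 -16.21   0.26]w.py:12: RuntimeWarning: Mean of empty slice.
  print("tab",(P[b].mean(0)[:2]-o)@R*1000)
  ret = um.true_divide(
```

View pics/w8.png

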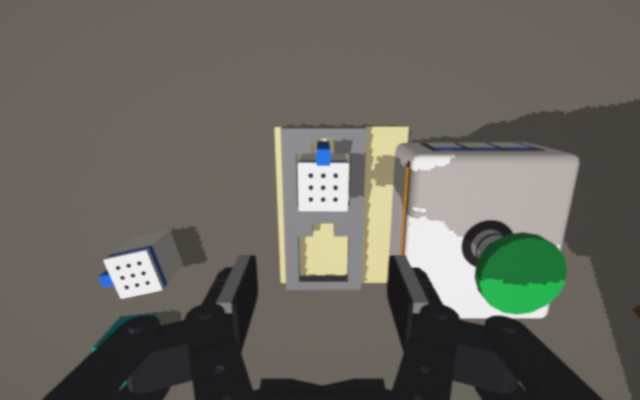

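The first tub is seated: its top is at (323,185) and its tab at (323,150) in the notch, and the near pocket is empty at (325,250). Next the second tub.

servo_tool(
  deltas=[
    [[-3,1.25,0],0,5.8],
    [[-3,1.25,0],0,5.8],
    [[-3,1.25,0],0,5.8],
    [[-3,1.25,0],0,5.8],
    [[-3,1.25,0],0,5.8],
    [[0,0,0],-0.12,5.8],
    [[0,0,0],-0.12,5.8],
    [[0,0,0],-0.12,5.8],
    [[0,0,0],-0.12,5.8],
    [[0,0,0],-0.12,5.8],
    [[0,0,0],-0.12,5.8],
    [[0,0,0],-0.12,5.8],
  ],
)

```text
clock: 10.38
position: [0.4487, 0.2616, 0.1361]
ee_rot: [0.965, -0.262, 0.008, -0.001]
ft_force: [-0.2, 0.2, -0.2]
grip_width: 0.681
```

servo_tool(
  deltas=[
    [[0,0,0],-0.12,5.8],
    [[0,0,0],-0.12,5.8],
    [[0,0,0],-0.12,5.8],
    [[0,0,0],-0.12,5.8],
    [[0,0,0],-0.12,5.8],
    [[0,0,0],-0.12,5.8],
    [[0,0,0],-0.12,5.8],
    [[0,0,0],0,5.8],
  ],
)

```text
clock: 11.05
position: [0.4438, 0.2589, 0.1254]
ee_rot: [0.985, 0.174, 0.0, 0.003]
ft_force: [0.5, -0.3, 0.9]
grip_width: 0.678
```

```bash
cat > t.py <<'E'
from h import *
go(.4586,.2604,.10,23.7)
K=cal("wrist");p,d=eyes.camera("wrist");P=pts("wrist",d,K);cv2.imwrite("pics/last.png",p)
hsv=cv2.cvtColor(p,cv2.COLOR_BGR2HSV);z=P[...,2];
for nm,m in(("tub",(z>.035)&(z<.054)&(hsv[...,2]>100)&(hsv[...,1]<70)),("blue",(hsv[...,0]>100)&(hsv[...,0]<125)&(hsv[...,1]>150)&(np.abs(z-.045)<.007))):
  n,l,s,c=cv2.connectedComponentsWithStats(m.astype(np.uint8))
  for i in range(1,n):
    if s[i,4]>(800 if nm=="tub" else 40):
        W=P[l==i][:,:2].astype(np.float32)*1000;r=cv2.minAreaRect(W);print(nm,s[i,4],c[i].round(),W.mean(0).round(1),np.round(r[0],1),np.round(r[1],1),round(r[2],1),np.median(z[l==i]))
E
python3 t.py
```

```text
t 11.05 p [0.4438 0.2589 0.1254] yaw 20.1 tilt 0.37 F [ 0.5 -0.3  0.9] w 5.79 shift cm now [1.44 0.35 2.54] turn -0.064
 after turn: shift [1.41 0.46 2.54]
tub 2657 [340. 209.] [455.1 261.5] [455.3 260.8] [36.2 36.7] 23.4 0.04607003993784731
blue 248 [339. 176.] [446.1 282.8] [446.5 281.9] [10.8 11. ] 22.7 0.04588148110575525
blue 61 [386. 375.] [542.1 139.4] [542.5 139.7] [14.5  2.7] 13.0 0.0453789833836036
```

servo_tool(
  deltas=[
    [[0.7,0.2,0.5],-0.06,5.8],
    [[0.6,0.2,1],0,5.8],
    [[0,0,1.5],0,5.8],
    [[0,0,1],0,5.8],
    [[0,0,0],0,5.8],
  ],
)

```text
clock: 11.52
position: [0.4575, 0.2589, 0.0803]
ee_rot: [0.982, 0.189, -0.001, 0.003]
ft_force: [-0.7, 0.4, 0.0]
grip_width: 0.68
```

```bash
sed -i 's/^go.*/go(.4575,.2605,.017,23.4)/' t.py; python3 t.py
```

```text
t 11.52 p [0.4575 0.2589 0.0803] yaw 21.8 tilt 0.39 F [-0.7  0.4  0. ] w 5.8 shift cm now [ 0.08 -0.19  6.33] turn -0.027
 after turn: shift [ 0.07 -0.15  6.33]
tub 3896 [322. 230.] [455.1 261.7] [455.4 260.8] [36.1 37. ] 23.3 0.04606546667563337
blue 404 [321. 190.] [446.4 282.4] [446.5 282. ] [33.7 10.7] 23.8 0.045758872091276645
```

servo_tool(
  deltas=[
    [[0,-0.1,1.5],-0.025,5.8],
    [[0,-0.05,1.5],0,5.8],
    [[0,0,1.5],0,5.8],
    [[0,0,1.5],0,5.8],
    [[0,0,0.3],0,5.8],
    [[0,0,0],0,5.8],
  ],
)

```text
clock: 12.07
position: [0.4582, 0.2618, 0.0184]
ee_rot: [0.98, 0.198, 0.001, 0.003]
ft_force: [-0.3, -0.3, 0.2]
grip_width: 0.678
```

```bash
python3 t.py
```

```text
t 12.07 p [0.4582 0.2618 0.0184] yaw 22.8 tilt 0.33 F [-0.3 -0.3  0.2] w 5.79 shift cm now [-0.11  0.09  0.14] turn -0.01
 after turn: shift [-0.11  0.09  0.14]
tub 7232 [317. 300.] [454.9 262.1] [455.5 260.8] [36.4 38.2] 23.8 0.04604584452715389
blue 1166 [316. 249.] [446.6 281.6] [447.  281.8] [35.6 12.2] 20.7 0.04550344673002896
```

Well centred; grip and lift.

servo_tool(
  deltas=[
    [[-0.1,0,0.15],0,5.8],
    [[0,0,0],0,3.0],
    [[0,0,0],0,3.0],
    [[0,0,0],0,3.0],
    [[0,0,0],0,3.0],
    [[0,0,0],0,3.0],
    [[0,0,-2],0,3.0],
    [[0,0,-3],0,3.0],
    [[0,0,-3],0,3.0],
    [[0,0,-2],0,3.0],
    [[0,0,0],0,3.0],
  ],
)

```text
clock: 13.03
position: [0.4567, 0.2622, 0.1236]
ee_rot: [0.98, 0.197, 0.001, 0.003]
ft_force: [0.4, 0.8, -0.8]
grip_width: 0.414
```

```bash
python3 -c "
from h import *
go(.4846,.1100,.12,-79.6)"
```

```text
t 13.03 p [0.4567 0.2622 0.1236] yaw 22.7 tilt 0.32 F [ 0.4  0.8 -0.8] w 3.54 shift cm now [-3.31 15.11  0.44] turn 1.786
 after turn: shift [15.47  0.    0.36]
```

servo_tool(
  deltas=[
    [[0,0,0],0.12,3],
    [[0,0,0],0.12,3],
    [[0,0,0],0.12,3],
    [[0,0,0],0.12,3],
    [[0,0,0],0.12,3],
    [[0,0,0],0.12,3],
    [[0,0,0],0.12,3],
    [[0,0,0],0.12,3],
    [[0,0,0],0.12,3],
    [[0,0,0],0.12,3],
    [[0,0,0],0.12,3],
    [[0,0,0],0.12,3],
  ],
)

```text
clock: 14.03
position: [0.4549, 0.2594, 0.117]
ee_rot: [0.853, -0.522, 0.002, 0.004]
ft_force: [0.7, 0.1, -1.1]
grip_width: 0.411
```

servo_tool(
  deltas=[
    [[0,0,0],0.12,3],
    [[0,0,0],0.12,3],
    [[0,0,0],0.08,3],
    [[3,0,0],0,3],
    [[3,0,0],0,3],
    [[3,0,0],0,3],
    [[3,0,0],0,3],
    [[2,0,0],0,3],
    [[0,0,0],0,3],
  ],
)

```text
clock: 14.78
position: [0.4697, 0.1153, 0.1109]
ee_rot: [0.753, -0.658, 0.001, 0.007]
ft_force: [0.6, -0.6, -1.1]
grip_width: 0.416
```

```bash
sed -i 's/^go.*/go(.4846,.1100,.05,-79.6)/' w.py; python3 w.py w9 2>&1 |head -20
```

```text
t 14.78 p [0.4697 0.1153 0.1109] yaw -82.3 tilt 0.79 F [ 0.6 -0.6 -1.1] w 3.55 shift cm now [ 0.66 -1.46  6.08] turn -0.048
 after turn: shift [ 0.79 -1.37  6.09]
tub 0.13731196131699058 ((467.8150634765625, 115.25324249267578), (37.61542510986328, 37.155731201171875), 7.447074890136719)
tub centre in disp [-53.4556598   68.73218115]
tab [-30.19934217  67.95676299]
60 265 271 [ 41.9 100.4] [41.7 96.5] 0.0065
68 266 271 [ 37.  100.3] [36.8 97. ] 0.0064
76 266 272 [ 32.  100.8] [31.8 96.8] 0.0065
84 267 273 [ 27.  100.5] [26.8 96.5] 0.0075
92 268 274 [ 21.8 100.4] [21.6 96.4] 0.0073
100 269 360 [ 16.7 100.1] [13.8 38.9] 0.0083
108 269 275 [ 11.4 100.8] [11.2 96.6] 0.0068
116 270 276 [  6.  100.6] [ 5.8 96.5] 0.0068
124 271 276 [  0.6 100.4] [ 0.4 97. ] 0.0071
132 272 341 [ -4.7 100.1] [-7.2 52.3] 0.0084
140 272 342 [-10.3 100.7] [-12.4  51.9] 0.0077
148 273 342 [-16.2 100.7] [-18.7  51.8] 0.0066
156 274 361 [-22.  100.5] [-24.5  38.7] 0.0064
164 274 361 [-28.7 101.6] [-30.   38.9] 0.0029
172 276 361 [-33.6 100. ] [-36.4  38.8] 0.0076
```

servo_tool(
  deltas=[
    [[0.4,-0.8,0],-0.048,3],
    [[0.37,-0.75,0.5],0,3],
    [[0,0,1.5],0,3],
    [[0,0,1.5],0,3],
    [[0,0,0],0,3],
    [[0,0,0],0,3],
  ],
)

```text
clock: 15.33
position: [0.4859, 0.1158, 0.072]
ee_rot: [0.769, -0.639, -0.001, 0.006]
ft_force: [-0.0, -0.4, -0.4]
grip_width: 0.413
```

```bash
python3 w.py w10 2>&1 |head -5
```

```text
t 15.33 p [0.4859 0.1158 0.072 ] yaw -79.5 tilt 0.74 F [-0.  -0.4 -0.4] w 3.53 shift cm now [0.53 0.21 2.21] turn 0.002
 after turn: shift [0.55 0.23 2.2 ]
tub 0.09840849933816376 ((484.1860046386719, 115.71221160888672), (37.758235931396484, 37.22907638549805), 10.291221618652344)
tub centre in disp [-37.27081641  66.22834178]
tab [-13.98264391  66.59536469]
```

servo_tool(
  deltas=[
    [[0.3,0.05,0],0,3],
    [[0.2,0,0.5],0,3],
    [[0,0,1.0],0,3],
    [[0,0,0.8],0,3],
    [[0,0,0],0,3],
    [[0,0,0],0,3],
  ],
)

```text
clock: 15.88
position: [0.487, 0.1112, 0.0485]
ee_rot: [0.769, -0.639, 0.0, 0.005]
ft_force: [0.5, -0.3, -0.2]
grip_width: 0.417
```

```bash
python3 w.py w11 2>&1
```

```text
t 15.88 p [0.487  0.1112 0.0485] yaw -79.5 tilt 0.63 F [ 0.5 -0.3 -0.2] w 3.56 shift cm now [ 0.07  0.25 -0.14] turn 0.002
 after turn: shift [ 0.07  0.25 -0.15]
tub 0.07494452348940404 ((485.2489929199219, 110.95162200927734), (37.71603012084961, 37.30391311645508), 10.552279472351074)
tub centre in disp [-37.08466903  61.35407193]
tab [-13.0768047   61.84090667]
188 307 339 [-11.7  69.6] [-12.   51.9] 0.0062
196 307 339 [-16.2  69.6] [-16.3  51.9] 0.0067
204 307 340 [-20.5  69.6] [-20.7  51.3] 0.0079
212 284 363 [-25.4  82.6] [-24.3  38.7] 0.0077
220 359 362 [-30.9  40.2] [-30.4  38.6] 0.0063
228 361 362 [-35.5  39. ] [-34.   38.8] 0.0071
```

View pics/w11.png

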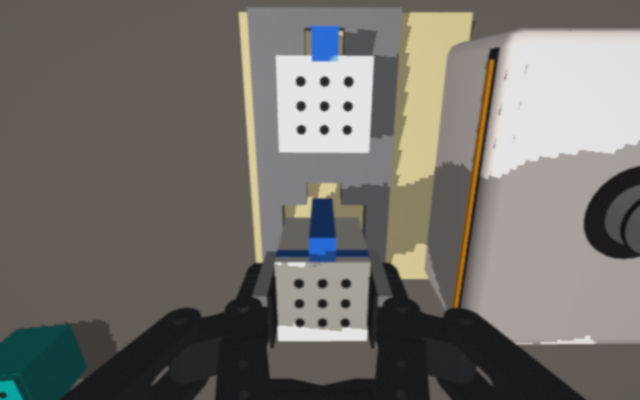

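The first tub is seated well at (325,105). The held tub is aligned over the near pocket, with its tab foot (322,200) inside the notch (307–340). Lowering.

servo_tool(
  deltas=[
    [[0,0.1,0.6],0,3],
    [[0,0,0.6],0,3],
    [[0,0,0.6],0,3],
    [[0,0,0.3],0,3],
    [[0,0,0],0,3],
  ],
)

```text
clock: 16.35
position: [0.4859, 0.1108, 0.0258]
ee_rot: [0.769, -0.639, 0.0, 0.005]
ft_force: [0.7, -0.2, 2.9]
grip_width: 0.413
```

```bash
python3 w.py w12 2>&1|head -5
```

```text
t 16.35 p [0.4859 0.1108 0.0258] yaw -79.5 tilt 0.6 F [ 0.7 -0.2  2.9] w 3.53 shift cm now [ 0.08  0.16 -2.42] turn 0.002
 after turn: shift [ 0.06  0.14 -2.42]
tub 0.05218156400898572 ((483.9273681640625, 110.67705535888672), (37.85842514038086, 37.22329330444336), 10.190767288208008)
tub centre in disp [-38.43414597  61.32259457]
tab [27.02759246 61.21422879]
```

servo_tool(
  deltas=[
    [[0,0,0],0,4.4],
    [[0,0,0],0,5.2],
    [[0,0,0],0,5.2],
    [[0,0,0],0,5.2],
    [[0,0,-2],0,5.2],
    [[0,0,-3],0,5.2],
    [[0,0,-3],0,4],
    [[0,0,-3],0,2],
    [[0,0,-3],0,0],
    [[0,0,-3],0,0],
    [[0,0,0],0,0],
  ],
)

```text
clock: 17.32
position: [0.4857, 0.1127, 0.2039]
ee_rot: [0.769, -0.639, -0.001, 0.006]
ft_force: [1.0, 1.7, 0.6]
grip_width: -0.0
```

```bash
cat > f.py <<'E'
from h import *
go(.5433,.0002,.19,-79.6)
o=np.array([.5328,.0573]);a=np.radians(10.4);R=np.array([[np.cos(a),-np.sin(a)],[np.sin(a),np.cos(a)]])
for n in("top","wrist"):
  K=cal(n);p,d=eyes.camera(n);P=pts(n,d,K);cv2.imwrite(f"pics/f_{n}.png",p)
  hsv=cv2.cvtColor(p,cv2.COLOR_BGR2HSV);z=P[...,2];Q=(P[...,:2]-o)@R*1000
  for nm,m in(("tub",(z>.042)&(z<.060)&(hsv[...,2]>90)&(hsv[...,1]<70)&(abs(Q[...,0])<80)&(Q[...,1]>30)&(Q[...,1]<100)),("blue",(hsv[...,0]>100)&(hsv[...,0]<125)&(hsv[...,1]>120)&(abs(Q[...,0])<80)&(Q[...,1]>30)&(Q[...,1]<100)),("green",(hsv[...,0]>50)&(hsv[...,0]<75)&(hsv[...,1]>100)&(z>.07))):
    k,l,s,c=cv2.connectedComponentsWithStats(m.astype(np.uint8))
    for i in range(1,k):
      if s[i,4]>8:
        W=Q[l==i].astype(np.float32);r=cv2.minAreaRect(W);print(n,nm,s[i,4],c[i].round(),"mean",W.mean(0).round(1),np.round(r[0],1),np.round(r[1],1),round(r[2],1),"z",np.percentile(z[l==i],[10,50,90]).round(4))
E
python3 f.py
```

```text
t 17.32 p [0.4857 0.1127 0.2039] yaw -79.4 tilt 0.66 F [1.  1.7 0.6] w -0.0 shift cm now [12.11 -3.61  1.43] turn 0.004
 after turn: shift [12.1  -3.63  1.39]
top green 224 [316. 214.] mean [ -0.6 -57.3] [-94.6 -37.1] [ 40.5 240.1] 77.8 z [0.1122 0.1144 0.1171]
wrist tub 2110 [323.  87.] mean [36.1 61.3] [35.9 61.2] [35.7 36. ] 89.1 z [0.0511 0.0521 0.053 ]
wrist tub 1739 [322. 176.] mean [-37.4  61.8] [-38.2  61.6] [35.9 36.6] 89.7 z [0.0511 0.0521 0.053 ]
wrist blue 166 [324.  56.] mean [58.8 60.8] [54.8 60.1] [17.9 10.6] 6.3 z [0.0512 0.0521 0.0531]
wrist blue 201 [323. 148.] mean [-13.6  61.5] [-15.2  61.1] [10.6 10.3] 89.9 z [0.0268 0.0516 0.0527]
wrist green 4700 [501. 149.] mean [ -0.9 -55.1] [ 25.2 -13.6] [153.2  49.5] 57.6 z [0.114  0.115  0.1159]
```

Both tubs are seated: tops at 51–52 mm against 51, yaw within 1°, cap still at 114 mm. Moving above the press-top.

servo_tool(
  deltas=[
    [[3,-0.9,0],0,0],
    [[3,-0.9,0],0,0],
    [[3,-0.9,0],0,0],
    [[3,-0.9,0],0,0],
    [[0,0,1.5],0,0],
    [[0,0,1.5],0,0],
    [[0,0,1.5],0,0],
    [[0,0,0],0,0],
    [[0,0,0],0,0],
  ],
)

```text
clock: 18.17
position: [0.5377, -0.0058, 0.1415]
ee_rot: [0.77, -0.638, -0.007, 0.013]
ft_force: [1.2, 0.6, 0.4]
grip_width: -0.0
```

```bash
python3 -c "
from h import *
go(.5433,.0002,.114,-79.6)"
```

```text
t 18.17 p [ 0.5377 -0.0058  0.1415] yaw -79.3 tilt 1.7 F [1.2 0.6 0.4] w -0.0 shift cm now [-0.5  -0.74  2.73] turn 0.006
 after turn: shift [-0.49 -0.66  2.75]
```

servo_tool(
  deltas=[
    [[-0.5,-0.7,0.4],0,0],
    [[0,0,0.8],0,0],
    [[0,0,0.6],0,0],
    [[0,0,0.5],0,0],
    [[0,0,0],0,0],
    [[0,0,0],0,0],
  ],
)

```text
clock: 18.67
position: [0.5436, 0.0025, 0.1167]
ee_rot: [0.771, -0.637, -0.008, 0.013]
ft_force: [0.8, 0.3, -0.1]
grip_width: 0.0
```

```bash
python3 -c "
from h import *
go(.5433,.0002,.084,-79.6)"
```

```text
t 18.67 p [0.5436 0.0025 0.1167] yaw -79.1 tilt 1.68 F [ 0.8  0.3 -0.1] w 0.0 shift cm now [ 0.2  -0.02  3.27] turn 0.008
 after turn: shift [0.22 0.07 3.27]
```

servo_tool(
  deltas=[
    [[0.1,0,0.5],0,0],
    [[0.1,0,0.5],0,0],
    [[0,0,0.5],0,0],
    [[0,0,0.5],0,0],
    [[0,0,0],0,0],
    [[0,0,0],0,0],
  ],
)

```text
clock: 19.17
position: [0.5447, 0.0018, 0.0998]
ee_rot: [0.771, -0.637, -0.006, 0.011]
ft_force: [-5.6, 0.2, 10.1]
grip_width: -0.001
```

```bash
python3 -c "
from h import *
go(.5433,.0002,.084,-79.6)"
```

```text
t 19.17 p [0.5447 0.0018 0.0998] yaw -79.1 tilt 1.44 F [-5.6  0.2 10.1] w -0.01 shift cm now [0.13 0.13 1.59] turn 0.009
 after turn: shift [0.14 0.17 1.58]
```

servo_tool(
  deltas=[
    [[0,0,0.5],0,0],
    [[0,0,0.5],0,0],
    [[0,0,0.4],0,0],
    [[0,0,0],0,0],
    [[0,0,0],0,0],
    [[0,0,0],0,0],
  ],
)

```text
clock: 19.67
position: [0.5449, 0.0019, 0.0912]
ee_rot: [0.771, -0.637, -0.005, 0.011]
ft_force: [-6.8, -0.0, 12.6]
grip_width: -0.001
```

```bash
python3 -c "
from h import *
go(.5433,.0002,.084,-79.6)"
```

```text
t 19.67 p [0.5449 0.0019 0.0912] yaw -79.1 tilt 1.33 F [-6.8 -0.  12.6] w -0.01 shift cm now [0.13 0.17 0.73] turn 0.009
 after turn: shift [0.14 0.18 0.72]
```

servo_tool(
  deltas=[
    [[0,0,0.6],0,0],
    [[0,0,0.5],0,0],
    [[0,0,0.3],0,0],
  ],
)

```text
clock: 19.92
position: [0.545, 0.0018, 0.0811]
ee_rot: [0.771, -0.637, -0.004, 0.01]
ft_force: [-8.3, 0.5, 16.6]
grip_width: 0.002
```

```bash
python3 f.py|grep -v tub
```

```text
t 19.92 p [0.545  0.0018 0.0811] yaw -79.1 tilt 1.26 F [-8.3  0.5 16.6] w 0.01 shift cm now [  0.22   0.42 -10.88] turn 0.009
 after turn: shift [  0.13   0.2  -10.89]
wrist blue 1386 [ 97. 124.] mean [59.4 58.1] [58.2 63.2] [19.8 11.6] 89.9 z [0.0197 0.0436 0.0524]
wrist blue 41 [124. 139.] mean [52.7 43.4] [53.2 43.8] [5.3 2.7] 49.2 z [0.0433 0.0454 0.0471]
wrist green 4602 [325. 253.] mean [  9.1 -57.9] [ 34.  -58.6] [ 49.4 103.1] 88.2 z [0.0806 0.0818 0.0826]
```

servo_tool(
  deltas=[
    [[0,0,0],0,0],
  ],
)

```text
clock: 20.1
position: [0.545, 0.0019, 0.0823]
ee_rot: [0.771, -0.637, -0.003, 0.011]
ft_force: [-7.9, 0.2, 16.1]
grip_width: 0.001
```

```bash
cat > k.py <<'E'
from h import *
K=cal("wrist")
for i in range(4):
  if i:
    p,d=eyes.camera("wrist")
  s=telemetry.get_obs();print(s["clock"],np.round(s["position"],4),np.round(s["ft_force"],1))
K=cal("wrist");p,d=eyes.camera("wrist");P=pts("wrist",d,K);hsv=cv2.cvtColor(p,cv2.COLOR_BGR2HSV);z=P[...,2]
m=(hsv[...,0]>50)&(hsv[...,0]<75)&(hsv[...,1]>100)&(z>.07)&(z<.1);print("cap z",np.median(z[m]))
cv2.imwrite("pics/k.png",p)
E
python3 k.py
```

```text
20.1 [0.545  0.0019 0.0823] [-7.9  0.2 16.1]
20.15 [0.545  0.0018 0.0826] [-7.9 -0.4 16.4]
20.2 [0.545  0.0018 0.0826] [-7.2  0.3 14.7]
20.25 [0.545  0.0018 0.0826] [-7.8  0.5 15.7]
cap z 0.0833744829511812
```

servo_tool(
  deltas=[
    [[0,0,0.02],0,0],
  ],
)

```text
clock: 20.38
position: [0.545, 0.0019, 0.0835]
ee_rot: [0.771, -0.637, -0.003, 0.011]
ft_force: [-6.9, 0.9, 13.5]
grip_width: 0.002
```

```bash
python3 k.py;python3 k.py; python3 f.py | grep -E "tub|blue"
```

```text
20.3833 [0.545  0.0019 0.0835] [-6.9  0.9 13.5]
20.4333 [0.545  0.0018 0.0838] [-7.  -0.1 14.5]
20.4833 [0.545  0.0018 0.0836] [-8.2  0.2 13.8]
20.5333 [0.545  0.0018 0.0836] [-6.9  0.1 13.8]
cap z 0.08439079027797773
20.5833 [0.545  0.0018 0.0836] [-7.1  0.4 14.2]
20.6333 [0.545  0.0018 0.0836] [-6.7  0.5 13.6]
20.6833 [0.545  0.0018 0.0836] [-6.9  0.3 14.4]
20.7333 [0.545  0.0019 0.0836] [-6.9  0.5 14.3]
cap z 0.08436098451589726
wrist tub 453 [ 84. 140.] mean [52.8 61.2] [52.7 61.2] [ 2.9 37. ] 0.0 z [0.0496 0.0518 0.0527]
wrist blue 1337 [101. 124.] mean [59.4 58. ] [58.3 63. ] [18.9 11.5] 89.4 z [0.0197 0.0433 0.0523]
wrist blue 44 [126. 138.] mean [52.8 44. ] [53.6 45.7] [7.8 3.2] 66.0 z [0.0434 0.0453 0.0463]
```

View pics/k.png

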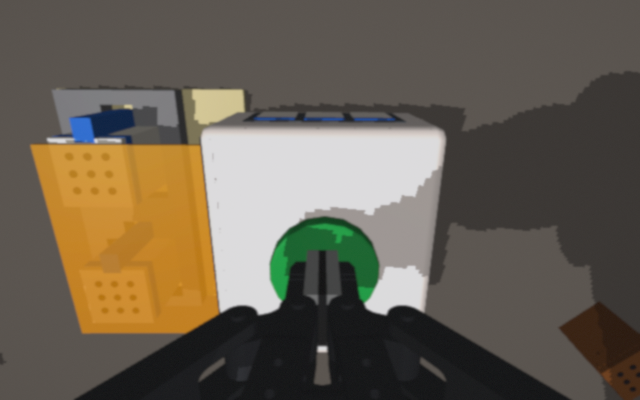

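The shutter covers both tubs at (90,170) and (118,295). The fingers hold the cap at (324,270) steadily at about 83.6 mm, which is 30.4 mm of travel at 14 N. Handing in.

```bash
python3 -c "
from h import *
print(order.hand_in())"
```

```text
the job is handed in; nothing more can be done
None
```

Both tubs are loaded, and I handed the job in at about 21 s while the fingers were still holding the press-top down at the third click.

- **Tubs:** each sits in its own pocket with its tab in the notch. The wrist camera read the tops at about 52 mm against the nominal 51 mm, and that camera reads about 1 mm high. Yaw was within about 1° of the dispenser's.
- **Press-top:** the last readings were steady. The fingertips were at 83.6 mm, which is about 30.4 mm of travel (allowed 27 to 33.5 mm), with about 14 N of upward force on the tool. The wrist camera read the cap at 84.4 mm, about 83.4 mm after the same correction.
- **Overshoot:** while settling, the press-top briefly reached about 33 mm of travel before I eased it back.
- **Shutter:** the last picture shows the amber shutter out over both tubs.
- **Disagreement:** the wrist and top cameras differed by 3 to 4 mm along the dispenser's x. I judged the fit from the wrist camera's close view of tub against pocket.
- **First grip:** my first grip on the tub to the robot's right came out too high, so I released it and gripped lower before lifting.
- **Bystanders:** I steered clear of the lens, hood, body cap and macro rail. I did not measure their positions again at the end.

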